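Load a tape cassette into the shop's label printer

TASK

The price-label printer on the counter is out of tape. Set the cassette with the yellow label, label up, into the printer's open bay so that it goes over the two spindles, press it down until it clicks fully home, and only then swing the cover over and shut it flat. Leave the used red-labelled cassette and everything else on the counter where it is.

Things in the scene. Friction and masses are not known exactly. Their poses are not given: they have to be found in the camera images.
- printer: desktop label printer, light grey, fixed, 200 (x) x 140 (y) mm, deck 48 mm high; keyboard and small screen on its front (-x) half, cassette bay in its rear half, cover hinged behind the bay. Origin at the centre of its underside, on the counter; x points from the keyboard to the hinge, z up.
- bay (a point): centre of the floor of the cassette bay, axes those of the printer; 28 mm behind the printer's centre and 28 mm above the counter. The bay is a pit 78.2 (x) by 58.2 mm (y), 20 mm deep, with a 45-degree bevelled rim 4 mm wide that stands 3 mm above the deck. Mid-way along each long side (+y, -y) a finger cut-out 44 mm wide, open outwards, leaves a wall of 10 mm above the floor.
- spindle (a point): tip of the main white upright spindle, 16 mm above the bay floor, 9 mm thick, tip tapered to 4 mm, at x +15, y 0 from the bay centre. A second one, 7 mm thick and 13 mm high, stands at x -16, y +11 from the bay centre.
- catch (a point): sprung white catch in the middle of the bay's rear (+x) short wall; its twin is in the front (-x) wall. A cassette merely laid in rests on the two about 10 mm above the floor, roughly level. Pressing the middle of its top down with 5 to 10 N carries it past them, one or both at a time: it clicks and sits flat on the floor. Pressed only part way it may hang tilted, some 4 mm high.
- cover (a joint): cover of the bay, light grey with a clear window, 108 mm from hinge to free edge, 100 mm wide, 14 mm skirts inside. 0 rad is shut flat, growing as it opens: 1.57 upright, at most 2.0, leaning back away from the keyboard. Stiff hinge: it stays where it is left, takes about 0.5 N at the free edge, and must be pushed over and all the way down. Shut, its top is 67 mm above the counter.
- cover_hinge (a point): middle of the cover's hinge axis, which runs along the printer's y: 88 mm behind the printer's centre, 58 mm above the counter; axes those of the printer. The cover's flat outer face lies 9 mm from this axis.
- cover_edge (a point): middle of the cover's free edge, on its outer face. Its x points from the free edge to the hinge and its z out of the cover's outer face (up when shut).
- cassette_yellow: fresh tape cassette, dark block 76 (x) x 56 (y) x 30 mm (z), yellow label on top and long sides, 80 to 150 g, lying flat. Origin at the centre of its underside, z up. Through holes: 14 mm at x +15, y 0; 12 mm at x -16, y +11. It goes in only with its x along the printer's x (wider hole toward the hinge). Each short end has a recess 19 wide, 4.5 mm deep. Home, its top is 58 mm above the counter.
- cassette_red: used cassette, the same shape but with a red label; not to be loaded. Origin at the centre of its underside.
- jar: white paint jar with a blue label, 64 mm across, 75 mm tall; origin at the centre of its underside.
- ink: small amber ink bottle, 36 mm across, 72 mm tall; origin at the centre of its underside.
- marker_blue: square marker lying down, 140 x 16 x 15 mm, white with dark blue ends; origin under its middle, x along it.
- marker_green: square marker lying down, 140 x 16 x 15 mm, white with dark green ends; origin under its middle, x along it.
- tube: metal paint tube with a pink band and black cap, lying down, 116 mm long, 22 mm thick; origin under it, x along it to the cap.
- tin: flat dark tin of pastels, 90 x 130 x 18 mm; origin at the centre of its underside.
Things that resemble listed ones, but are neither listed nor needed, are in the scene too. Leave any purple or turquoise look-alike of the cassette_yellow alone.

How it is judged:
On the way:
1. the yellow-labelled cassette is fully home in the bay while the cover is still open (0.6 rad or more) (z of cassette_yellow in the frame of bay between -0.003 and 0.002 m and horizontal distance between cassette_yellow and bay below 0.004 m and angle between the x axis of cassette_yellow and the x axis of bay, either way round below 0.07 rad and angle between the z axis of cassette_yellow and the z axis of bay, either way round below 0.06 rad and value of joint cover above 0.6 rad), for 0.2 s.
At the end, for the whole second after the job is handed in: The yellow-labelled cassette lies at rest on the bay floor (no more than 2 mm above it, 4 mm sideways, 0.07 rad in yaw, 0.06 rad in tilt), the cover is shut (within 0.06 rad), and every other loose thing is within 30 mm of where it began (z of cassette_yellow in the frame of bay between -0.003 and 0.002 m and horizontal distance between cassette_yellow and bay below 0.004 m and angle between the x axis of cassette_yellow and the x axis of bay, either way round below 0.07 rad and angle between the z axis of cassette_yellow and the z axis of bay, either way round below 0.06 rad and value of joint cover below 0.06 rad and linear speed of cassette_yellow below 0.01 m/s and distance of each of cassette_red, jar, ink, marker_blue, marker_green, tube, tin from where it was at the start of the episode below 0.03 m); the robot touches nothing.
It fails at once if the used red-labelled cassette is shifted by more than 30 mm (distance of cassette_red from where it was at the start of the episode above 0.03 m).
It fails at once if another loose thing on the counter (jar, ink bottle, markers, tube, tin) is shifted by more than 30 mm (distance of any of jar, ink, marker_blue, marker_green, tube, tin from where it was at the start of the episode above 0.03 m).
It also fails if it takes over 54 s, if anything falls off the work surface, if the arm or the gripper's body presses on something with over 40 N, if the wrist force passes 120 N, or if a joint passes its speed limit or range.

ROBOT

A 7-joint arm with a two-finger parallel gripper is mounted at the origin on the work surface. World frame = base frame: x ahead of the robot, y to its left, z up, the work surface at z = 0. Lengths are in m, angles in rad, forces in N, time in s.
With the tool pointing down it reaches from about 0.4 to 0.85 m from the base axis. Payload 10.4 kg.
Tool frame: the origin (TCP) lies on the centre line of the jaws, within the pads' length; the fingertips stand ahead of it and the grasp point (between the pads) lies 5 mm behind it (arm.finger_overhang is the z of the fingertips in the tool frame, in m); z points along the fingers, y is the line along which they close (so a half turn about z gives the same grasp; the last joint's range is limited). The gripper opens to 85 mm and grips with 20 to 120 N. Pads are 22 mm wide; open, the fingers measure 114 mm over their backs; the gripper's body (76 mm by 85 mm) begins 54 mm behind the grasp point. The pads swing forward as they close: fully open they stand 13 mm farther back than shut.
Start: joints at [-1.151, 0.332, -0.065, 1.46, 0.022, 1.35, -0.088], TCP at [0.268, 0.565, 0.245] pointing down, gripper open.
Joint ranges: [-2.6, 2.6], [-0.5, 2.12], [-1.47, 1.34], [0.16, 2.42], [-1.27, 4.41], [0.06, 2.06], [-2.6, 2.6]. Speed limits (rad/s): [2.22, 2.22, 2.79, 2.79, 3.14, 3.14, 3.14].

INTERFACE

Orientations are given as a unit quaternion [x, y, z, w].
In Python, from cell import arm gives the robot as it stands.
- The arm moves only by the tool send_rows, never from a script. Its argument "commands" is a list of rows, each a list of 5 numbers: the closure, from -1 (fully open) to 1 (shut), then the shift along the tool's x, y, z each as a share of 0.4 m, from -1 to 1, then the turn about the tool's z as a share of 120 degrees, from -1 to 1. In form: [[fingers, x, y, z, yaw], ...]. A call has 1 to 20 rows; each row shifts and turns the commanded pose from where the row before left it, along the tool's axes as they then stand; what a row does not reach is not made up. A row lasts 1/12 s, in which the tool goes at most 41.7 mm and 7.16 degrees, less where a joint would pass 70% of its speed; a pose out of reach is approached as far as the arm can. A call with a number of a shift or a turn outside -1 to 1 is refused whole. A call with a gripper value outside its range is refused whole. The fingers move at their own pace and stop on an object; the grip force is fixed at half the most. Time passes only in rows, so rows that do not move let the fingers close. It gives the time, the measured TCP pose, the force, the opening and the grip force at its end, in the units of the state.
- arm.observe(): the state, without advancing time (a new reading comes with each control period).
- arm.grab_frame(name): name is "scene" or "top"; returns (picture, depth): 420x560x3 uint8, blue, green, red; 420x560 float32, m along the optical axis (not along the pixel's ray), 0 where there is no reading.
- arm.camera_model(name): a dict with "K" (3x3 intrinsics, pixels), "world_from_camera" (4x4, takes a point from camera to world coordinates). Camera axes: x right, y down, z forward; pixel columns grow to the right and rows downward; lengths in m; the calibration is good to about 2 mm. A picture is of the moment at which its call begins. camera_model takes no time and is no camera call.
- arm.finish_job(): hands the job in; it is judged then, once.
The state is a dict: "time_s": time; "qpos": joint angles; "joint_vel": joint speeds; "joint_efforts": joint torques, N m; "eef_pos": TCP position; "orientation": TCP orientation; "wrist_force": force on the tool from outside, world axes, zero at the start; "wrist_torque": the same for the moment, N m; "gripper_width": opening from 0.0 (shut) to 1.0 (fully open); "finger_force": force on a finger pad.
Only numpy, scipy, OpenCV 4.12 (cv2) and the standard library are available. Lean on these libraries where they do the work, as an engineer would, in place of code of your own. Each camera call takes 0.05 s, during which the arm holds its last target. There are 200 camera calls.

## Working session

There is one attempt and no reset: what is moved stays moved. The work goes in short steps, Python scripts to look and compute and a tool call to move; the robot and the scene stay as the last step left them, time stands still between calls to the robot, and variables do not carry over. Pictures are saved under pics/ and viewed, at most 10 in all, crops included, and the job is handed in when it is done.

Besides the shell and the picture viewer there is one more tool, called as a command line: name --pt "numbers of a row" for each row, then --argument value for the rest. send_rows: Moves the arm, as the interface text tells. Shift numbers are shares of 0.4 m and turn numbers shares of 120 degrees, none past 1 either way. Its arguments: {"type":"object","properties":{"commands":{"type":"array","items":{"type":"array","items":{"type":"number"}}}},"required":["commands"]}

```bash
mkdir -p pics; ls
python3 - <<'E'
from cell import arm
import cv2, numpy as np
for n in("scene","top"):
    p,d=arm.grab_frame(n); cv2.imwrite(f"pics/{n}0.png",p); np.savez(f"{n}0.npz",p=p,d=d)
    m=arm.camera_model(n); print(n,np.round(m["K"],1).tolist(),np.round(m["world_from_camera"],3).tolist(),(d>0).mean())
s=arm.observe(); print(s); print(arm.finger_overhang)
E
```

```text
pics
scene [[491.2, 0.0, 271.0], [0.0, 491.2, 211.0], [0.0, 0.0, 1.0]] [[-0.82, 0.439, -0.367, 0.98], [0.572, 0.621, -0.536, 0.69], [-0.007, -0.649, -0.761, 1.062], [0.0, 0.0, 0.0, 1.0]] 0.9960671768707483
top [[448.3, 0.0, 276.7], [0.0, 448.3, 208.1], [0.0, 0.0, 1.0]] [[0.004, -0.995, 0.096, 0.369], [-1.0, -0.006, -0.016, -0.012], [0.016, -0.096, -0.995, 1.395], [0.0, 0.0, 0.0, 1.0]] 0.9960246598639456
{'time_s': 0.1, 'qpos': array([-1.15061157,  0.33281729, -0.0647254 ,  1.4608527 ,  0.02162372,
        1.34994608, -0.08849918]), 'joint_vel': array([ 3.93117109e-05,  9.09256956e-05, -2.02731366e-03, -6.83831949e-04,
       -3.95420287e-04, -1.78759303e-03,  1.31403044e-03]), 'joint_efforts': array([ 1.38136678e-03, -6.26746345e+01,  4.90168040e-02, -3.92432928e+01,
        1.63035560e-02,  6.92811271e-03,  6.59967100e-05]), 'eef_pos': array([0.26764016, 0.56442834, 0.2445924 ]), 'orientation': array([ 2.19564196e-01,  9.75597829e-01, -6.54573373e-04, -1.08130486e-04]), 'wrist_force': array([ 0.09131643,  0.36442888, -0.59032089]), 'wrist_torque': array([-0.00626619,  0.00674554, -0.03114342]), 'finger_force': 0.0, 'gripper_width': 0.998973450892992}
0.014
```

View pics/scene0.png

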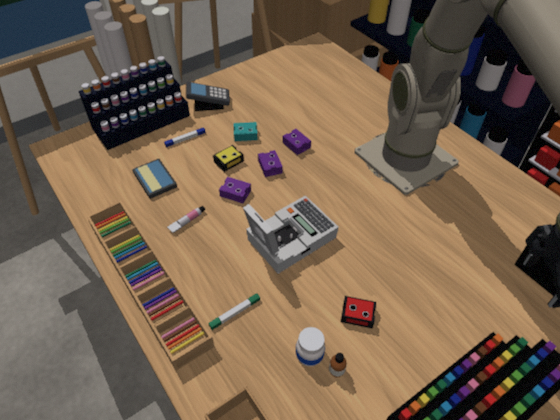

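View pics/top0.png

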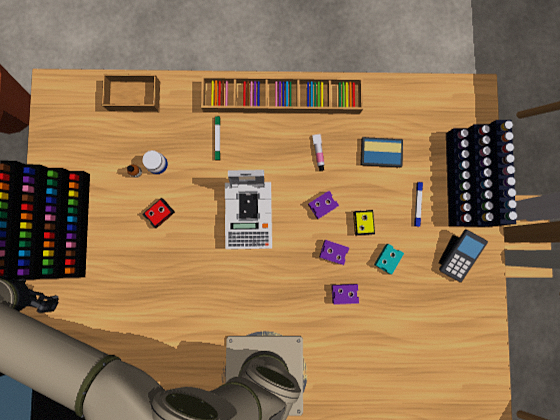

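The top view shows the printer near (248,210) with its keyboard toward the robot, so printer x is about world +x, and the cover is open at the back. Candidates in the top view (scene view in brackets):
- yellow: (364,222) [229,157]
- purple: (323,204), (335,252), (345,293)
- turquoise: (389,258)
- red: (157,211)

I choose the yellow one and check it in a crop.

Run:
```python
import cv2, numpy as np
T=np.load("top0.npz");S=np.load("scene0.npz")
def c(I,u,v,w,h,k): return cv2.resize(I["p"][v:v+h,u:u+w],(w*k,h*k),interpolation=cv2.INTER_CUBIC)
a=np.vstack([c(T,340,202,50,40,6),c(S,205,137,50,40,6)])
b=np.hstack([a,c(T,215,165,62,96,5)])
cv2.imwrite("pics/crop.png",b)
cv2.imwrite("pics/crop2.png",c(S,235,190,110,85,7))
```

```text
(no output)
```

View pics/crop.png

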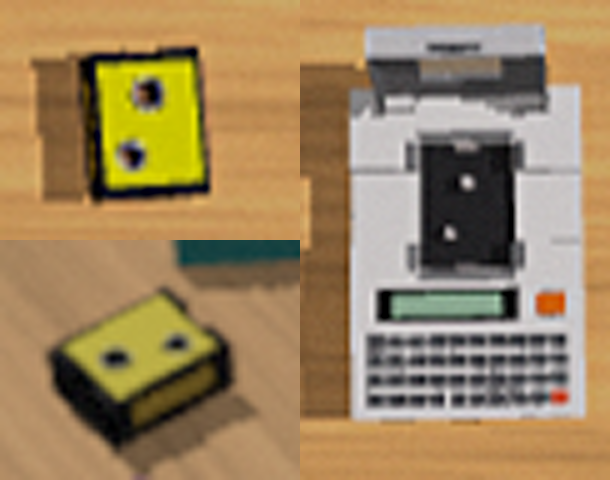

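View pics/crop2.png

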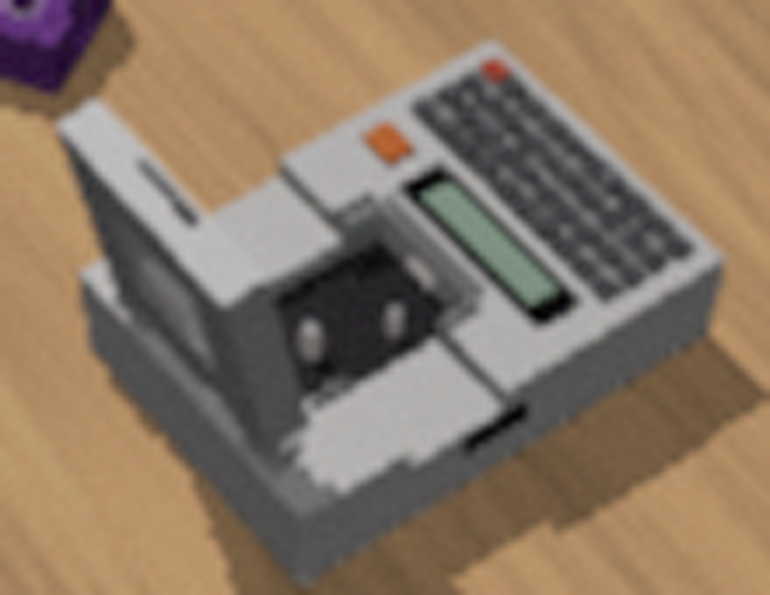

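The crops confirm it: yellow label up, wider hole toward +x and the small hole toward +y, so it already matches the printer's orientation. The bay is empty, with white spindles at about top (247,201) and (244,211), and scene (279,238) and (291,235). Next I measure these in both views.

```bash
cat > h.py <<'E'
from cell import arm
import cv2, numpy as np
M={n:arm.camera_model(n) for n in("scene","top")}
def ray(n,uv):
    m=M[n];W=np.array(m["world_from_camera"]);d=np.linalg.inv(m["K"])@[uv[0],uv[1],1]
    return W[:3,3],W[:3,:3]@d
def plane(n,uv,z):
    o,d=ray(n,uv);return o+d*(z-o[2])/d[2]
def tri(a,b):  # a in top, b in scene -> point, gap (m)
    o,d=ray("top",a);p,e=ray("scene",b);d=d/np.linalg.norm(d);e=e/np.linalg.norm(e)
    s,t=np.linalg.lstsq(np.c_[d,-e],p-o,rcond=None)[0];A=o+s*d;B=p+t*e
    return (A+B)/2,np.linalg.norm(A-B)
def cloud(n,d):
    v,u=np.indices(d.shape);P=np.linalg.inv(M[n]["K"])@np.stack([u.ravel(),v.ravel(),np.ones(u.size)])*d.ravel()
    W=np.array(M[n]["world_from_camera"]);return (W[:3,:3]@P+W[:3,3:]).T.reshape(*d.shape,3)
def big(m):
    c=max(cv2.findContours(m.astype(np.uint8),cv2.RETR_EXTERNAL,cv2.CHAIN_APPROX_NONE)[0],key=cv2.contourArea)
    return c
E
python3 - <<'E'
from h import *
T=np.load("top0.npz");S=np.load("scene0.npz")
cen={}
for n,I,(u,v) in(("top",T,(340,202)),("scene",S,(205,137))):
    h=cv2.cvtColor(I["p"],cv2.COLOR_BGR2HSV)[v:v+40,u:u+50].astype(int)
    ymask=(h[...,0]>23)&(h[...,0]<35)&(h[...,1]>90)&(h[...,2]>(150 if n=="top" else 165))
    c=big(ymask);r=cv2.minAreaRect(c);hull=cv2.convexHull(c)
    m=cv2.moments(hull);cen[n]=(m["m10"]/m["m00"]+u,m["m01"]/m["m00"]+v)
    B=cv2.boxPoints(r)+[u,v];W=np.array([plane(n,b,.03)[:2] for b in B]);e=np.diff(W,axis=0)
    print(n,cen[n],"sides",np.linalg.norm(e,axis=1).round(4),"ang",np.degrees(np.arctan2(e[:,1],e[:,0])).round(1),"ctr",plane(n,cen[n],.03).round(4))
    dark=(h[...,2]<110); k=np.zeros(dark.shape,np.uint8);cv2.fillPoly(k,[hull],1);k=cv2.erode(k,np.ones((3,3)))
    N,l,st,cc=cv2.connectedComponentsWithStats((dark&(k>0)).astype(np.uint8))
    for i in range(1,N): print(" hole",st[i,4],cc[i]+[u,v],plane(n,cc[i]+[u,v],.03).round(4))
    # spindles: bright blobs inside dark floor
    u,v,w,hh=(233,190,30,35) if n=="top" else (270,215,35,35)
    g=cv2.cvtColor(I["p"],cv2.COLOR_BGR2GRAY)[v:v+hh,u:u+w]
    d=big(g<60);k=np.zeros(g.shape,np.uint8);cv2.fillPoly(k,[cv2.convexHull(d)],1);k=cv2.erode(k,np.ones((3,3)))
    r=cv2.minAreaRect(d);B=cv2.boxPoints(r)+[u,v];W=np.array([plane(n,b,.028)[:2] for b in B]);e=np.diff(W,axis=0)
    print(" floor ctr",plane(n,np.add(r[0],[u,v]),.028).round(4),np.linalg.norm(e,axis=1).round(4),np.degrees(np.arctan2(e[:,1],e[:,0])).round(1))
    N,l,st,cc=cv2.connectedComponentsWithStats(((g>85)&(k>0)).astype(np.uint8))
    for i in range(1,N): print(" spin",st[i],cc[i]+[u,v],plane(n,cc[i]+[u,v],.044).round(4),plane(n,cc[i]+[u,v],.041).round(4))
p,g=tri(cen["top"],cen["scene"]);print("label tri",p.round(4),g)
for n,I in(("top",T),("scene",S)):
    C=cloud(n,I["d"])
    pc=plane(n,cen[n],.03);z=C[...,2];r=np.hypot(C[...,0]-pc[0],C[...,1]-pc[1])
    print(n,"cass depth z",np.median(z[r<.02]).round(4))
    q=C.reshape(-1,3);q=q[(q[:,0]>.3)&(q[:,0]<.8)&(q[:,1]>-.05)&(q[:,1]<.2)]
    D=q[(abs(q[:,2]-.048)<.008)];print("deck",len(D),np.median(D[:,2]).round(4),np.percentile(D[:,:2],[0,50,100],axis=0).round(3).tolist())
    r=cv2.minAreaRect(D[:,:2].astype(np.float32));print("rect",r)
    H=q[q[:,2]>.08];print("cover hi",len(H),H[:,2].max().round(4));
    i=np.argsort(-H[:,2])[:12];print(H[i].round(3).tolist())
E
```

```text
top (364.4740010946907, 222.10454296661192) sides [0.0488 0.061  0.0486] ang [ -84.5 -175.7   95.5] ctr [ 0.4591 -0.3023  0.03  ]
 hole 13 [364.76923077 217.30769231] [ 0.4738 -0.3034  0.03  ]
 hole 8 [361.875 227.5  ] [ 0.4425 -0.2941  0.03  ]
 floor ctr [0.5067 0.0529 0.028 ] [0.0583 0.0739 0.058 ] [ -89.6 -179.5   90.3]
 spin [14 10  3  3  7] [248. 201.] [0.5203 0.0538 0.044 ] [0.5206 0.0539 0.041 ]
 spin [11 20  2  3  5] [244.4 211.2] [0.4892 0.0643 0.044 ] [0.4895 0.0645 0.041 ]
scene (227.68949771689498, 154.28036529680367) sides [0.0667 0.048  0.0652] ang [-174.4   78.     4.8] ctr [ 0.4601 -0.3006  0.03  ]
 hole 5 [234.2 153.6] [ 0.4422 -0.2916  0.03  ]
 hole 8 [223.75 156.25] [ 0.4745 -0.3001  0.03  ]
 floor ctr [0.4972 0.0507 0.028 ] [0.068  0.0518 0.0663] [-177.9   78.7    1.3]
 spin [20 18  3  5  9] [290.77777778 234.88888889] [0.4938 0.0706 0.044 ] [0.4924 0.0688 0.041 ]
 spin [ 8 21  3  5 14] [278.92857143 237.85714286] [0.5248 0.0607 0.044 ] [0.5235 0.0588 0.041 ]
label tri [ 0.4591 -0.3027  0.0279] 0.00019325520954889983
top cass depth z 0.0285
deck 2150 0.0481 [[0.37
[... 265 characters left out ...]
12, 1.395], [0.369, -0.012, 1.395], [0.369, -0.012, 1.395], [0.369, -0.012, 1.395], [0.369, -0.012, 1.395], [0.369, -0.012, 1.395], [0.369, -0.012, 1.395], [0.369, -0.012, 1.395], [0.369, -0.012, 1.395]]
scene cass depth z 0.0295
deck 2031 0.048 [[0.375, -0.021], [0.445, 0.067], [0.581, 0.126]]
rect ((0.4780532717704773, 0.05219360813498497), (0.20436014235019684, 0.14515645802021027), 0.9662355184555054)
cover hi 645 0.1701
[[0.585, 0.045, 0.17], [0.585, 0.064, 0.17], [0.583, 0.042, 0.169], [0.585, 0.067, 0.169], [0.583, 0.056, 0.168], [0.585, 0.055, 0.168], [0.58, 0.008, 0.168], [0.588, 0.033, 0.168], [0.583, 0.052, 0.168], [0.59, 0.07, 0.168], [0.583, 0.059, 0.168], [0.582, 0.063, 0.168]]
```

send_rows --pt "-1 0 0 0 -0.05" --pt "-1 0 0 0 -0.05" --pt "-1 0 0 0 -0.05" --pt "-1 0 0 0 -0.05" --pt "-1 0 0 0 -0.05" --pt "-1 -0.06 -0.064 0 0" --pt "-1 -0.06 -0.064 0 0" --pt "-1 -0.06 -0.064 0 0" --pt "-1 -0.06 -0.064 0 0" --pt "-1 -0.06 -0.064 0 0" --pt "-1 -0.06 -0.064 0 0" --pt "-1 -0.06 -0.064 0 0"

```text
time_s: 1.1
eef_pos: [0.4507, 0.3982, 0.2451]
orientation: [-0.04, 0.999, -0.0, -0.0]
wrist_force: [-0.0, 1.0, 0.2]
gripper_width: 0.998
finger_force: 0.0
```

```bash
cat > go.py <<'E'
# go.py x y z yaw_deg : shares still to go (tool y direction wanted at 90+yaw deg world)
import sys;from h import *;from scipy.spatial.transform import Rotation as R
s=arm.observe();r=R.from_quat(s["orientation"]).as_matrix()
x,y,z,w=map(float,sys.argv[1:])
print("t",round(s["time_s"],2),"pos",s["eef_pos"].round(4),"yaw",np.degrees(np.arctan2(r[1,1],r[0,1])).round(2)-90,"tilt",np.degrees(np.arccos(-r[2,2])).round(2),"F",s["wrist_force"].round(1),"w",round(s["gripper_width"],3),"ff",round(s["finger_force"],1),"q",s["qpos"].round(2))
print("turn",-(w+90-np.degrees(np.arctan2(r[1,1],r[0,1])))/120,"shift shares now",((r.T@(np.array([x,y,z])-s["eef_pos"]))/.4).round(4))
E
python3 go.py .459 -.303 .245 4.4; python3 -c "
from h import *
print(tri((248,201),(278.9,236.4)),tri((244.4,211.2),(290.8,233.4)))"
```

```text
t 1.1 pos [0.4507 0.3982 0.2451] yaw 4.6299999999999955 tilt 0.03 F [-0.   1.   0.2] w 0.998 ff 0.0 q [-0.79  0.28 -0.01  1.53  0.    1.33  0.85]
turn 0.0019059698939164111 shift shares now [ 1.2070e-01 -1.7489e+00  7.0000e-04]
(array([0.52052346, 0.05412652, 0.04005328]), np.float64(0.000500665330306562)) (array([0.48939139, 0.06458118, 0.04072356]), np.float64(0.00023100965518119438))
```

send_rows --pt "-1 0.0067 -0.097 0 0" --pt "-1 0.0067 -0.097 0 0" --pt "-1 0.0067 -0.097 0 0" --pt "-1 0.0067 -0.097 0 0" --pt "-1 0.0067 -0.097 0 0" --pt "-1 0.0067 -0.097 0 0" --pt "-1 0.0067 -0.097 0 0" --pt "-1 0.0067 -0.097 0 0" --pt "-1 0.0067 -0.097 0 0" --pt "-1 0.0067 -0.097 0 0" --pt "-1 0.0067 -0.097 0 0" --pt "-1 0.0067 -0.097 0 0" --pt "-1 0.0067 -0.097 0 0" --pt "-1 0.0067 -0.097 0 0" --pt "-1 0.0067 -0.097 0 0" --pt "-1 0.0067 -0.097 0 0" --pt "-1 0.0067 -0.097 0 0" --pt "-1 0.0067 -0.097 0 0" --pt "-1 0 0 0 0" --pt "-1 0 0 0 0"

```text
time_s: 2.77
eef_pos: [0.4569, -0.3025, 0.2447]
orientation: [-0.038, 0.999, -0.0, -0.001]
wrist_force: [1.6, 0.5, -0.1]
gripper_width: 0.998
finger_force: 0.0
```

```bash
python3 go.py .459 -.303 .025 4.4
```

```text
t 2.77 pos [ 0.4569 -0.3025  0.2447] yaw 4.3799999999999955 tilt 0.1 F [ 1.6  0.5 -0.1] w 0.998 ff 0.0 q [-0.06  0.17  0.64  1.7  -0.11  1.31  2.24]
turn -0.00017605778302775358 shift shares now [-0.006  -0.0012  0.5493]
```

send_rows --pt "-1 -0.006 -0.001 0.085 0" --pt "-1 0 0 0.085 0" --pt "-1 0 0 0.085 0" --pt "-1 0 0 0.085 0" --pt "-1 0 0 0.085 0" --pt "-1 0 0 0.085 0" --pt "-1 0 0 0.034 0" --pt "-1 0 0 0 0" --pt "-1 0 0 0 0"

```text
time_s: 3.52
eef_pos: [0.4604, -0.2994, 0.0275]
orientation: [-0.041, 0.999, 0.0, -0.001]
wrist_force: [-0.1, 0.9, 0.2]
gripper_width: 1.001
finger_force: 0.0
```

```bash
python3 - <<'E'
from h import *
a=[]
for n,(u,v,w,h) in(("top",(330,190,70,60)),("scene",(190,110,80,75))):
    p,d=arm.grab_frame(n);a.append(cv2.resize(p[v:v+h,u:u+w],(480,400),interpolation=cv2.INTER_CUBIC)[:, :390])
cv2.imwrite("pics/g1.png",np.hstack(a))
E
python3 go.py .459 -.303 .027 4.4
```

```text
t 3.62 pos [ 0.4615 -0.3004  0.0291] yaw 4.670000000000002 tilt 0.12 F [-0.3 -0.5  0.1] w 1.003 ff 0.0 q [ 0.03  0.44  0.56  1.9  -0.3   0.88  2.39]
turn 0.002257304496081621 shift shares now [ 0.0068 -0.0059  0.0053]
```

View pics/g1.png

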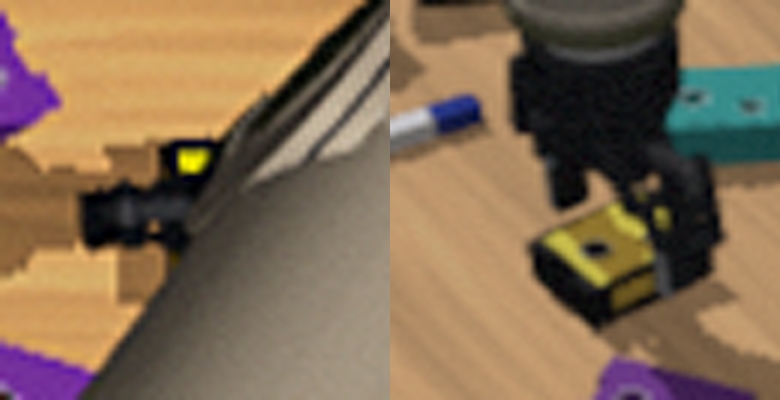

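The fingers straddle the yellow cassette mid-length on its long sides, in both views. I'll close.

send_rows --pt "-1 0 0 0 0" --pt "-1 0 0 0 0" --pt "1 0 0 0 0" --pt "1 0 0 0 0" --pt "1 0 0 0 0" --pt "1 0 0 0 0" --pt "1 0 0 0 0" --pt "1 0 0 0 0"

```text
time_s: 4.28
eef_pos: [0.4608, -0.301, 0.0286]
orientation: [-0.04, 0.999, -0.0, 0.001]
wrist_force: [-1.5, 0.9, 9.2]
gripper_width: 0.641
finger_force: 63.7
```

```bash
python3 go.py .459 -.303 .027 4.4
```

```text
t 4.28 pos [ 0.4608 -0.301   0.0286] yaw 4.6200000000000045 tilt 0.07 F [-1.5  0.9  9.2] w 0.641 ff 63.7 q [ 0.03  0.44  0.56  1.9  -0.3   0.88  2.39]
turn 0.0017935938008945367 shift shares now [ 0.005  -0.0047  0.004 ]
```

send_rows --pt "1 0 0 -0.04 0" --pt "1 0 0 -0.08 0" --pt "1 0 0 -0.09 0" --pt "1 0 0 -0.09 0" --pt "1 0 0 -0.09 0" --pt "1 0 0 -0.08 0" --pt "1 0 0 0 0.033" --pt "1 0 0 0 0" --pt "1 0 0 0 0"

```text
time_s: 5.03
eef_pos: [0.4601, -0.3001, 0.2151]
orientation: [-0.007, 1.0, 0.0, -0.0]
wrist_force: [0.3, 0.2, -1.3]
gripper_width: 0.636
finger_force: 64.8
```

```bash
python3 go.py .507 .0535 .215 .6
```

```text
t 5.03 pos [ 0.4601 -0.3001  0.2151] yaw 0.769999999999996 tilt 0.06 F [ 0.3  0.2 -1.3] w 0.636 ff 64.8 q [-0.08  0.2   0.65  1.74 -0.13  1.25  2.19]
turn 0.0014453617241130701 shift shares now [-1.292e-01  8.824e-01  7.000e-04]
```

send_rows --pt "1 -0.013 0.088 0 0" --pt "1 -0.013 0.088 0 0" --pt "1 -0.013 0.088 0 0" --pt "1 -0.013 0.088 0 0" --pt "1 -0.013 0.088 0 0" --pt "1 -0.013 0.088 0 0" --pt "1 -0.013 0.088 0 0" --pt "1 -0.013 0.088 0 0" --pt "1 -0.013 0.088 0 0" --pt "1 -0.012 0.088 0 0" --pt "1 0 0 0 0" --pt "1 0 0 0.1 0" --pt "1 0 0 0.1 0" --pt "1 0 0 0 0" --pt "1 0 0 0 0" --pt "1 0 0 0 0"

```text
time_s: 6.37
eef_pos: [0.5084, 0.0518, 0.1369]
orientation: [-0.006, 1.0, -0.0, 0.0]
wrist_force: [-0.2, -0.1, -1.0]
gripper_width: 0.633
finger_force: 65.1
```

```bash
python3 go.py .507 .0535 .135 .6
python3 - <<'E'
from h import *
a=[]
for n,(u,v,w,h) in(("top",(215,160,66,100)),("scene",(235,150,110,120))):
    p,d=arm.grab_frame(n);np.savez(f"{n}1.npz",p=p,d=d);a.append(cv2.resize(p[v:v+h,u:u+w],(int(580*w/h),580),interpolation=cv2.INTER_CUBIC)[:, :400])
cv2.imwrite("pics/h1.png",np.hstack(a))
E
```

```text
t 6.37 pos [0.5084 0.0518 0.1369] yaw 0.6800000000000068 tilt 0.02 F [-0.2 -0.1 -1. ] w 0.633 ff 65.1 q [-0.51  0.17  0.35  1.91 -0.07  1.07  1.45]
turn 0.000675132058472272 shift shares now [0.0034 0.0043 0.0048]
```

View pics/h1.png

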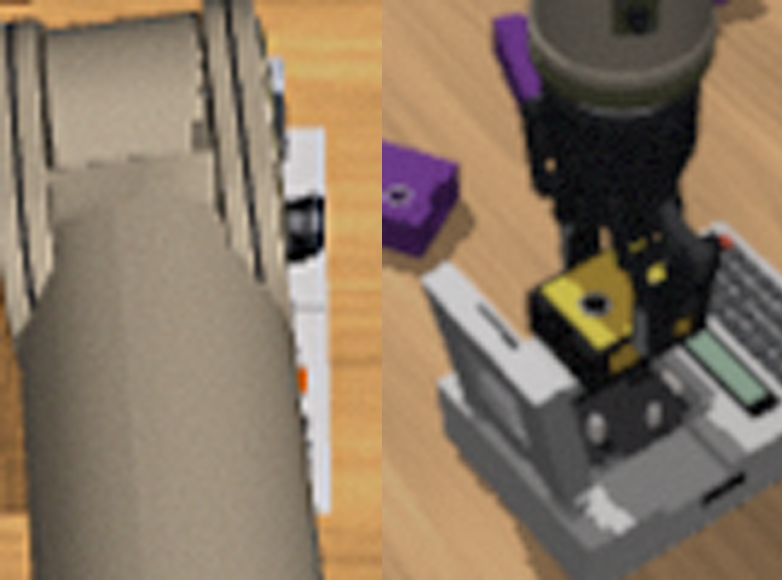

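The hover view shows the cassette gripped level over the bay, with the wide hole at about scene (279,213) and the cover behind it. I'll measure the hole and label edge at this height.

Run:
```python
from h import *
def meas(f,u,v,w,h,z,hz):
    I=np.load(f);H=cv2.cvtColor(I["p"],cv2.COLOR_BGR2HSV)[v:v+h,u:u+w].astype(int)
    y=(H[...,0]>20)&(H[...,0]<36)&(H[...,1]>90)&(H[...,2]>165)
    c=big(y);k=np.zeros(y.shape,np.uint8);cv2.fillPoly(k,[cv2.convexHull(c)],1);k=cv2.erode(k,np.ones((3,3)))
    N,l,st,cc=cv2.connectedComponentsWithStats(((H[...,2]<110)&(k>0)).astype(np.uint8))
    for i in range(1,N): print(f,st[i,4],cc[i]+[u,v],plane("scene",cc[i]+[u,v],z).round(4))
    C=cloud("scene",I["d"])[v:v+h,u:u+w][y];print("label z",np.median(C[:,2]).round(4))
    q=plane("scene",(0,0),z)
    pts=np.array([plane("scene",p+[u,v],z)[:2] for p in c[:,0]]);x=np.sort(pts[:,0]);ys=np.sort(pts[:,1])
    print(" label extents x",x[[0,-1]].round(4),"rear edge y",pts[pts[:,0]>x[-1]-.006][:,1].min().round(4),pts[pts[:,0]>x[-1]-.006][:,1].max().round(4))
    r=pts[(pts[:,0]>x[-1]-.006)];print(" rear line",r.mean(0).round(4))
meas("scene0.npz",205,137,50,40,.03,0)
meas("scene1.npz",265,195,35,35,.138,0)
```

```text
scene0.npz 5 [234.2 153.6] [ 0.4422 -0.2916  0.03  ]
scene0.npz 8 [223.75 156.25] [ 0.4745 -0.3001  0.03  ]
label z 0.0296
 label extents x [0.4311 0.4885] rear edge y -0.3207 -0.2763
 rear line [ 0.487  -0.2995]
scene1.npz 1 [276. 212.] [0.5262 0.0494 0.138 ]
scene1.npz 1 [277. 214.] [0.528  0.0561 0.138 ]
label z 0.1388
 label extents x [0.5225 0.5366] rear edge y 0.0314 0.0773
 rear line [0.5347 0.0545]
```

send_rows --pt "1 0.003 0 0.03 0" --pt "1 0 0 0.03 0" --pt "1 0 0 0.03 0" --pt "1 0 0 0.03 0" --pt "1 0 0 0.02 0" --pt "1 0 0 0.01 0" --pt "1 0 0 0 0" --pt "1 0 0 0 0"

```text
time_s: 7.13
eef_pos: [0.5072, 0.0521, 0.0765]
orientation: [-0.006, 1.0, 0.0, 0.001]
wrist_force: [-0.1, -0.4, -1.2]
gripper_width: 0.631
finger_force: 65.2
```

```bash
python3 go.py .507 .0535 .0665 .6
```

```text
t 7.13 pos [0.5072 0.0521 0.0765] yaw 0.6700000000000017 tilt 0.06 F [-0.1 -0.4 -1.2] w 0.631 ff 65.2 q [-0.5   0.25  0.34  1.96 -0.1   0.94  1.48]
turn 0.0005970389692844691 shift shares now [0.0005 0.0035 0.025 ]
```

send_rows --pt "1 0 0 0.006 0" --pt "1 0 0 0.006 0" --pt "1 0 0 0.006 0" --pt "1 0 0 0 0"

```text
time_s: 7.47
eef_pos: [0.5069, 0.0521, 0.0684]
orientation: [-0.006, 1.0, 0.0, 0.0]
wrist_force: [1.1, 0.1, -1.1]
gripper_width: 0.636
finger_force: 65.2
```

```bash
python3 go.py .507 .0535 .0665 .6
```

```text
t 7.47 pos [0.5069 0.0521 0.0684] yaw 0.6700000000000017 tilt 0.03 F [ 1.1  0.1 -1.1] w 0.636 ff 65.2 q [-0.49  0.27  0.34  1.97 -0.11  0.92  1.48]
turn 0.000612685275232631 shift shares now [-0.0002  0.0035  0.0047]
```

send_rows --pt "1 0 0 0.006 0" --pt "1 0 0 0.006 0" --pt "1 0 0 0.005 0" --pt "1 0 0 0 0"

```text
time_s: 7.8
eef_pos: [0.5072, 0.0522, 0.0619]
orientation: [-0.006, 1.0, 0.0, 0.001]
wrist_force: [0.5, 0.8, 2.0]
gripper_width: 0.638
finger_force: 65.4
```

send_rows --pt "1 0 0 0.005 0" --pt "1 0 0 0.004 0" --pt "1 0 0 0 0"

```text
time_s: 8.05
eef_pos: [0.5068, 0.0521, 0.0577]
orientation: [-0.006, 1.0, -0.0, 0.0]
wrist_force: [3.4, 0.3, -2.0]
gripper_width: 0.637
finger_force: 67.7
```

```bash
python3 go.py .507 .0535 .0565 .6
```

```text
t 8.05 pos [0.5068 0.0521 0.0577] yaw 0.6800000000000068 tilt 0.02 F [ 3.4  0.3 -2. ] w 0.637 ff 67.7 q [-0.49  0.28  0.34  1.98 -0.12  0.9   1.49]
turn 0.0006603503221423779 shift shares now [-0.0005  0.0035  0.003 ]
```

send_rows --pt "1 0 0 0.003 0" --pt "-1 0 0 0 0" --pt "-1 0 0 0 0" --pt "-1 0 0 0 0" --pt "-1 0 0 0 0" --pt "-1 0 0 -0.03 0" --pt "-1 0 0 -0.05 0" --pt "-1 0 0 -0.05 0" --pt "1 0 0 0 0" --pt "1 0 0 0 0" --pt "1 0 0 0 0" --pt "1 0 0 0 0" --pt "1 0 0 0 0" --pt "1 0 0 0 0" --pt "1 0 0 0 0" --pt "1 0 0 0 0"

```text
time_s: 9.38
eef_pos: [0.5066, 0.052, 0.1086]
orientation: [-0.006, 1.0, -0.0, -0.0]
wrist_force: [-1.0, -0.2, -0.3]
gripper_width: 0.0
finger_force: 0.0
```

```bash
python3 go.py .505 .0525 .072 .6
python3 - <<'E'
from h import *
n="scene";p,d=arm.grab_frame(n);np.savez("scene2.npz",p=p,d=d)
u,v,w,h=235,150,110,120
cv2.imwrite("pics/h2.png",cv2.resize(p[v:v+h,u:u+w],(550,600),interpolation=cv2.INTER_CUBIC))
H=cv2.cvtColor(p,cv2.COLOR_BGR2HSV).astype(int);y=(H[...,0]>20)&(H[...,0]<36)&(H[...,1]>90)&(H[...,2]>120);y[:190]=0;y[:,:255]=0;y[260:]=0;y[:,330:]=0
C=cloud(n,d)[y];print(y.sum(),np.percentile(C[:,2],[10,50,90]).round(4))
A=np.c_[C[:,:2]-[.505,.0535],np.ones(len(C))];print(np.linalg.lstsq(A,C[:,2],rcond=None)[0].round(4))
E
```

```text
t 9.38 pos [0.5066 0.052  0.1086] yaw 0.6700000000000017 tilt 0.02 F [-1.  -0.2 -0.3] w 0.0 ff 0.0 q [-0.51  0.21  0.35  1.94 -0.08  1.01  1.46]
turn 0.0005850799802877541 shift shares now [0.0039 0.0012 0.0916]
292 [0.0553 0.0579 0.0607]
[0.5679 1.1034 0.0551]
```

View pics/h2.png

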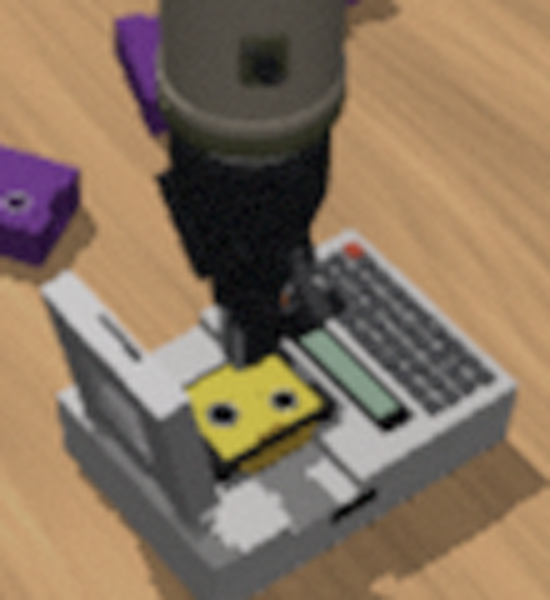

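The cassette sits in the bay with its label at about z 58 mm. I'll press the middle to make sure.

send_rows --pt "1 0.004 0 0.05 0" --pt "1 0 0 0.03 0" --pt "1 0 0 0.008 0" --pt "1 0 0 0.005 0" --pt "1 0 0 0.004 0" --pt "1 0 0 0 0"

```text
time_s: 9.93
eef_pos: [0.504, 0.0519, 0.072]
orientation: [-0.006, 1.0, 0.0, -0.002]
wrist_force: [-17.7, -2.8, 30.5]
gripper_width: -0.001
finger_force: 15.2
```

send_rows --pt "1 0 0 -0.095 0" --pt "1 0 0 -0.095 0" --pt "1 0 0 -0.095 0" --pt "1 0 0 -0.095 0" --pt "1 0 0 -0.095 0" --pt "1 0 0 0 0" --pt "1 -0.0975 0 0 0" --pt "1 -0.0975 0 0 0" --pt "1 -0.0975 0 0 0" --pt "1 -0.0975 0 0 0" --pt "1 0 0 0 0"

```text
time_s: 10.85
eef_pos: [0.6652, 0.0543, 0.2555]
orientation: [-0.006, 1.0, -0.002, -0.002]
wrist_force: [0.3, 1.6, -1.5]
gripper_width: 0.004
finger_force: 0.0
```

```bash
python3 go.py .66 .0535 .15 .6;  python3 - <<'E'
from h import *
n="scene";p,d=arm.grab_frame(n)
H=cv2.cvtColor(p,cv2.COLOR_BGR2HSV).astype(int);y=(H[...,0]>20)&(H[...,0]<36)&(H[...,1]>90)&(H[...,2]>120);y[:190]=0;y[:,:255]=0;y[260:]=0;y[:,330:]=0
c=cloud(n,d);C=c[y];print(y.sum(),np.percentile(C[:,2],[10,50,90]).round(4))
top=cv2.erode((y&(H[...,2]>165)).astype(np.uint8),np.ones((2,2)))>0;C=c[top];A=np.c_[C[:,:2]-[.505,.0535],np.ones(len(C))];print(top.sum(),np.linalg.lstsq(A,C[:,2],rcond=None)[0].round(4), C[:,2].std().round(4))
q=c.reshape(-1,3);q=q[(q[:,0]>.55)&(q[:,0]<.64)&(q[:,1]>.0)&(q[:,1]<.11)&(q[:,2]>.15)&(q[:,2]<.172)];print("cover edge",len(q),np.percentile(q,[5,50,95],axis=0).round(3).tolist())
v,u=np.indices(d.shape);t=np.load("scene2.npz")
cv2.imwrite("pics/h3.png",cv2.resize(p[150:270,235:345],(550,600),interpolation=cv2.INTER_CUBIC))
E
```

```text
t 10.85 pos [0.6652 0.0543 0.2555] yaw 0.7199999999999989 tilt 0.28 F [ 0.3  1.6 -1.5] w 0.004 ff 0.0 q [-0.43  0.44  0.4   1.34 -0.17  1.4   1.54]
turn 0.0009765070811591652 shift shares now [ 0.0121 -0.0011  0.2639]
319 [0.0555 0.0579 0.0605]
188 [0.0078 0.0155 0.0578] 0.002
cover edge 322 [[0.578, 0.01, 0.153], [0.587, 0.061, 0.163], [0.595, 0.104, 0.166]]
```

View pics/h3.png

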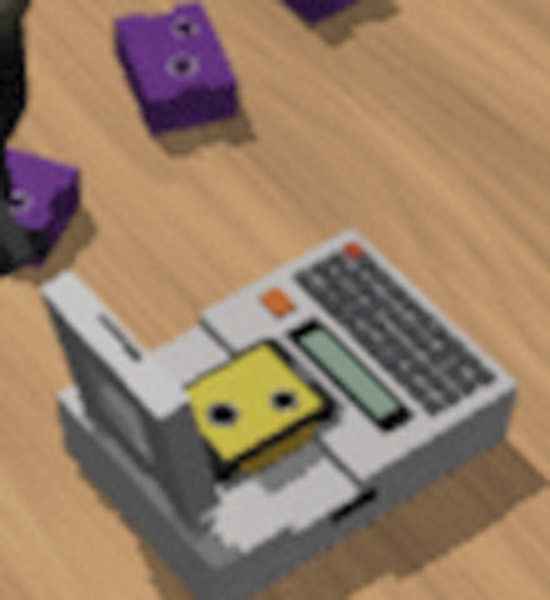

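The cassette is flat and home, with its label level at 58 mm. The cover's edge is at x≈0.578–0.595, z≈0.165. I'll go down behind the cover and push it over.

send_rows --pt "1 0 0 0.088 0" --pt "1 0 0 0.088 0" --pt "1 0 0 0.088 0" --pt "1 0 0 0 0" --pt "1 0.03 0 0 0" --pt "1 0.03 0 0 0" --pt "1 0.03 0 0 0" --pt "1 0.03 0 0 0" --pt "1 0.03 0 0 0" --pt "1 0.03 0 0 0" --pt "1 0.03 0 0 0" --pt "1 0.03 0 0 0" --pt "1 0.03 0 0 0" --pt "1 0.03 0 0 0" --pt "1 0 0 0 0"

```text
time_s: 12.15
eef_pos: [0.5402, 0.0524, 0.1571]
orientation: [-0.006, 1.0, 0.001, 0.001]
wrist_force: [0.8, 0.4, 1.0]
gripper_width: -0.001
finger_force: 0.0
```

```bash
python3 go.py .522 .0535 .1385 .6
```

```text
t 12.15 pos [0.5402 0.0524 0.1571] yaw 0.6599999999999966 tilt 0.14 F [0.8 0.4 1. ] w -0.001 ff 0.0 q [-0.52  0.22  0.38  1.81 -0.09  1.12  1.48]
turn 0.0005006527958053415 shift shares now [0.0455 0.0031 0.0463]
```

send_rows --pt "1 0.0175 0 0.0125 0" --pt "1 0.0175 0 0.0125 0" --pt "1 0.0175 0 0.0125 0" --pt "1 0.0135 0 0.014 0" --pt "1 0.0135 0 0.014 0" --pt "1 0.0135 0 0.014 0" --pt "1 0.01 0 0.0175 0" --pt "1 0.01 0 0.0175 0" --pt "1 0.01 0 0.0175 0" --pt "1 0.004 0 0.019 0" --pt "1 0.004 0 0.019 0" --pt "1 0.004 0 0.015 0" --pt "1 0 0 0.004 0" --pt "1 0 0 0 0" --pt "1 0 0 0 0"

```text
time_s: 13.4
eef_pos: [0.4873, 0.0518, 0.0805]
orientation: [-0.006, 1.0, 0.0, -0.0]
wrist_force: [-12.2, -1.6, 29.5]
gripper_width: -0.001
finger_force: 15.0
```

```bash
python3 go.py .486 .0535 .081 .6
```

```text
t 13.4 pos [0.4873 0.0518 0.0805] yaw 0.6500000000000057 tilt 0.06 F [-12.2  -1.6  29.5] w -0.001 ff 15.0 q [-0.53  0.21  0.37  2.01 -0.09  0.94  1.46]
turn 0.0004130104503720607 shift shares now [ 0.0033  0.0042 -0.0012]
```

send_rows --pt "1 0 0 -0.05 0" --pt "1 0 0 -0.09 0" --pt "1 0 0 -0.09 0" --pt "1 0 0 -0.09 0" --pt "1 0 0 -0.09 0" --pt "1 0 -0.09 0 0" --pt "1 0 -0.09 0 0" --pt "1 0 -0.09 0 0" --pt "1 0 -0.09 0 0" --pt "1 0 -0.09 0 0" --pt "1 0 -0.09 0 0" --pt "1 0 0 0 0" --pt "1 0 0 0 0"

```text
time_s: 14.48
eef_pos: [0.4893, -0.1664, 0.2425]
orientation: [-0.004, 1.0, -0.0, -0.0]
wrist_force: [-0.2, 1.1, -0.8]
gripper_width: 0.0
finger_force: 0.0
```

Run:
```python
from h import *
s=arm.observe();print(s["time_s"],s["wrist_force"])
for n in("scene","top"):
    p,d=arm.grab_frame(n);c=cloud(n,d).reshape(-1,3)
    q=c[(c[:,0]>.462)&(c[:,0]<.565)&(c[:,1]>.015)&(c[:,1]<.09)&(c[:,2]<.2)]
    A=np.c_[q[:,:2]-[.51,.0535],np.ones(len(q))];k=abs(q[:,2]-np.median(q[:,2]))<.006
    print(n,len(q),np.median(q[:,2]).round(4),np.linalg.lstsq(A[k],q[k,2],rcond=None)[0].round(4))
    if n=="scene": cv2.imwrite("pics/end.png",p)
```

```text
14.4833 [-0.24026063  1.08268469 -0.78010655]
scene 941 0.0659 [-0.0014 -0.002   0.066 ]
top 847 0.0659 [-0.0002  0.0045  0.0659]
```

View pics/end.png

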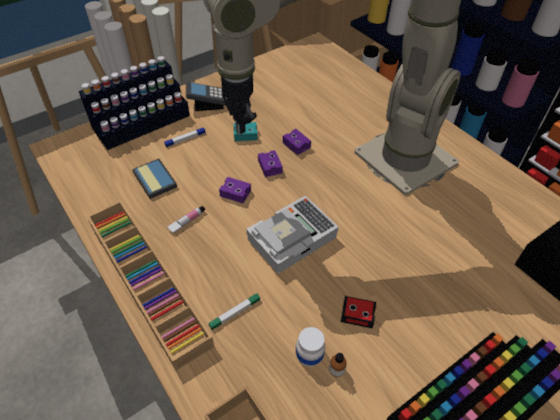

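The cover is shut flat at (290,230): the slope is about 0 and its top is at 66 mm. Everything else looks unmoved.

```bash
python3 -c "
from cell import arm
print(arm.finish_job())"
```

```text
the job is handed in; nothing more can be done
None
```

The yellow cassette is fully home in the bay, the cover was shut flat afterwards, nothing else on the counter appears to have moved, and the job was handed in at about 14.6 s; no verdict came back.

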